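# Unclamp a two-part mould and turn out the set block

### The job

Turn the clamp knob on the mould clockwise until it clicks over and stays there, then lift the cover off and set it flat, handle up, on the wooden board. Then lift the set chocolate block out of the mould cavity and lay it in the baking pan, flat and pads up, beside the block already there. Set both down without dropping them and leave the other things on the bench where they are.

Things in the scene. Friction and masses are not known exactly. Their poses are not given: they have to be found in the camera images.
- mould: Fixed lower half of the mould, origin on the bench. Steel base 150 (x) x 190 (y) x 12 mm carries an aluminium block 136 x 90 mm centred at x 0, y +30 mm, top face 42 mm above the bench, with a cavity 90 x 44 mm at its centre, floor at z 28 mm. Lips 4 mm high, 5 mm wide at its x ends and corners locate the cover (2 mm play). The clamp knob's axis is at x 0, y -70 mm.
- clamp_grip (a point): Black bar-shaped clamp knob 46 mm long (y), 14 mm thick (x), 33 mm tall, top 88 mm above the bench. Point on its vertical turning axis, 13 mm below the top; axes turn with the knob. A steel tongue under the bar (14 mm wide, 49 to 55 mm above the bench) reaches 65 mm from the axis along +y; locked, it lies 2 mm over the cover's tab, so the cover cannot be lifted.
- clamp (a joint): Clamp knob angle, rad, growing clockwise seen from above. 0 = locked, where it starts; 1.35 = open, tongue clear of the cover. An over-centre spring holds it against the stop at either end: turning takes up to about 0.25 N m. Let go before the crest at 0.675 it springs back to 0; past it, it snaps on to the stop at 1.35 and stays.
- cover_grip (a point): Middle of the cover's handle: black bar 90 mm long (x), 14 mm thick (y), 16 mm tall, on two posts, the gap below it 17 mm high and 62 mm long. Point 52 mm above the cover's underside, 8 mm below the bar's top, at the cover's centre; z points up.
- cover: The loose steel cover, about 0.35 kg; origin at the centre of its underside. A box open below, 110 (x) x 64 (y) x 27 mm, flange 122 x 76 x 5 mm at its foot, and a tab 40 mm wide jutting out to y -54 mm. It starts on the mould's top face over the chocolate block, underside 42 mm above the bench.
- block_mid (a point): Centre (half-way up) of the loose, hard, dark brown chocolate block, about 0.13 kg: 84 mm long (x), 38 mm wide (y), 34 mm tall, the top 4 mm being three raised pads; z points up through the pads.
- block: The same block; origin at the centre of its underside. It lies in the mould cavity with 3 mm play all round and stands 20 mm above the mould's top face (plain sides 16 mm, then the pads 4 mm). Hidden under the cover at the start.
- pan: Small aluminium baking pan, fixed, lined with paper: 270 mm (x) by 190 mm (y), rim 20 mm high, walls 3 mm (rim bead 9 mm outside them), floor 3 mm above the bench. Origin at the centre of its underside. On one side of the mould or the other.
- board: Plain wooden board, fixed, 270 mm (x) by 190 mm (y), 18 mm thick. Origin at the centre of its underside. On the other side of the mould from the pan.
- other_mid (a point): Centre of the block already in the pan, same shape as block_mid; it lies across the +x end of the pan, its centre about 75 mm from the pan's centre. To be left in place.
- nozzle: Small steel piping nozzle, a cone 26 mm wide and 40 mm tall, standing on the board near its +x end, about 105 mm from the board's centre. Origin at its foot. To be left in place.
- cutter: Steel ring cutter 68 mm across, 35 mm tall, beyond the mould. Bystander; origin at its foot.
- measure: Steel measuring cup 72 mm across, 50 mm tall, beyond the mould. Bystander; origin at its foot.
- extract: Small amber bottle 32 mm across, 75 mm tall, beyond the mould. Bystander; origin at its foot.
- scraper: Spatula 160 mm long lying on the bench at the bench's far side, roughly along y. Bystander; origin on the bench.
Things that resemble listed ones, but are neither listed nor needed, are in the scene too. Leave any blue, green or orange look-alike of the cover alone.

How it is judged:
On the way, in this order (a step that is already met when the one before it is completed fails the run):
1. the clamp knob is turned past its click and rests open while the cover is still on (value of joint clamp above 1.2 rad and distance of cover_grip from where it was at the start of the episode below 0.012 m), for 0.2 s.
2. the cover lies flat, handle up, on the board, let go (z of cover_grip in the frame of board between 0.066 and 0.075 m and x of cover_grip in the frame of board between -0.13 and 0.13 m and y of cover_grip in the frame of board between -0.09 and 0.09 m and angle between cover_grip's own z axis and vertical below 0.08 rad and contact force between the fingers and cover below 0.1 N), for 0.2 s.
3. the block is lifted clear of the mould (z of block_mid in the frame of mould above 0.075 m), for 0.1 s.
At the end, for the whole second after the job is handed in: Clamp knob clicked open (above 1.2 rad); cover handle up on the board and block pads up on the pan floor, each flat within 0.08 rad, within about 4 mm of its resting height, its middle over the board or pan, let go and at rest; no bystander moved over 30 mm (all of step 2 and value of joint clamp above 1.2 rad and z of block_mid in the frame of pan between 0.016 and 0.025 m and x of block_mid in the frame of pan between -0.13 and 0.13 m and y of block_mid in the frame of pan between -0.09 and 0.09 m and angle between block_mid's own z axis and vertical below 0.08 rad and contact force between the fingers and block below 0.1 N and linear speed of each of block, cover below 0.02 m/s); the robot touches nothing.
It fails at once if the block is dropped (falls freely faster than 0.6 m/s, about 2 cm) (linear speed of block above 0.6 m/s and contact force between the fingers and block below 0.05 N).
It fails at once if the cover is dropped (falls freely faster than 0.6 m/s, about 2 cm) (linear speed of cover above 0.6 m/s and contact force between the fingers and cover below 0.05 N).
It fails at once if a bystander is moved by more than 30 mm (distance of any of other_mid, nozzle, cutter, extract, measure, scraper from where it was at the start of the episode above 0.03 m).
It also fails if it takes over 64 s, if anything falls off the work surface, if the arm or the gripper's body presses on something with over 40 N, if the wrist force passes 120 N, or if a joint passes its speed limit or range.

### The arm

A 7-joint arm with a two-finger parallel gripper is mounted at the origin on the work surface. World frame = base frame: x ahead of the robot, y to its left, z up, the work surface at z = 0. Lengths are in m, angles in rad, forces in N, time in s.
With the tool pointing down it reaches from about 0.425 to 0.875 m from the base axis. Payload 4.7 kg.
Tool frame: the origin (TCP) lies on the centre line of the jaws, within the pads' length; the fingertips stand 22 mm ahead of it and the grasp point (between the pads) lies 3 mm ahead of it; z points along the fingers, y is the direction in which the jaws open and shut (so a half turn about z gives the same grasp; the last joint's range is limited). The gripper opens to 87 mm and grips with 3 to 60 N. Pads are 19 mm wide; open, the fingers measure 117 mm over their backs; the gripper's body (75 mm by 190 mm) begins 51 mm behind the grasp point.
Start: joints at [-1.108, 0.321, -0.07, 1.45, 0.023, 1.371, -0.057], TCP at [0.282, 0.586, 0.245] pointing down, gripper open.
Joint ranges: [-2.86, 2.86], [-0.3, 2.09], [-1.38, 1.24], [0.06, 2.45], [-1.56, 4.7], [0.09, 2.05], [-2.69, 2.69]. Speed limits (rad/s): [2.57, 2.57, 3.14, 3.14, 3.14, 3.14, 3.14].

### API

Orientations are given as a rotation vector (axis times angle).
In Python, from bench import ctrl, imaging, close_job, finder gives the robot as it stands. The module is installed in compiled form; this text tells all that it offers.
- The arm moves only by the shell command python3 -m jog 'ROWS' [FORCE]. ROWS is JSON, a list that holds one entry, the list of rows, each a list of 7 numbers: the shift along the tool's x, y, z in cm, then the turn, a rotation vector about the tool's x, y, z in degrees, then the finger opening in cm, from 0 to 8.7. In form: [[[dx, dy, dz, ax, ay, az, claw], ...]]. A call has 1 to 12 rows; each row shifts and turns the commanded pose from where the row before left it, along the tool's axes as they then stand; what a row does not reach is not made up. A row lasts 1/10 s, in which the tool goes at most 50 mm and 8.59 degrees, less where a joint would pass 70% of its speed; a pose out of reach is approached as far as the arm can. A call is refused whole if a number of a shift passes 5 or a number of a turn 8.59, either way. A call with a gripper value outside its range is refused whole. The fingers move at their own pace and stop on an object; FORCE is the grip in N (left out, the last holds). Time passes only in rows, so rows that do not move let the fingers close. It gives the time, the measured TCP pose, the force and the opening at its end, in the units of the state.
- ctrl.get_state(): the state, without advancing time (a new reading comes with each control period).
- imaging.get_image(name): name is "scene" or "top" or "wrist"; returns a dict with "frame" (400x640x3 uint8, red, green, blue), "intrinsics" (3x3 intrinsics, pixels), "k1" (the pictures are not rectified: a ray, as slopes to the right and down, at radius r is drawn at 1 + k1 r^2 times it, then the intrinsics apply), "pose" (4x4, takes a point from camera to world coordinates). Camera axes: x right, y down, z forward; pixel columns grow to the right and rows downward; lengths in m; the calibration is good to about 2 mm. A picture is of the moment at which its call begins. There is no depth.
- close_job(): hands the job in, once; it reports no verdict.
Trained networks look in the newest picture that a camera, given by its name, has taken for a name from the list of things; names that differ only in an ending like _2 or _b are one class to them, and where a whole thing is asked for, a point or a joint stands for the part that bears it (a point fixed in the world has none). Each returns a list of dicts, best first, with "conf" (0 to 1); they miss things now and then, are a little off and sometimes report something else, mostly with a low value. They report only what shows in the picture. A call takes as long as a camera call. They do not tell look-alikes from the thing itself.
- finder.trace(label, camera): "region" (400x640 bool, what is visible of it) and "point" ([row, column] as shares, 0 to 1, of the picture: columns of its width, rows of its height, amid what is visible of it).
- finder.spot_point(label, camera): "point" ([row, column] as shares, 0 to 1, of the picture: columns of its width, rows of its height: a listed point, or the origin of a listed thing).
The state is a dict: "time": time; "joint_positions": joint angles; "qd": joint speeds; "joint_torque": joint torques, N m; "position": TCP position; "tool_rot": TCP orientation; "ft_force": force on the tool from outside, world axes, zero at the start; "torque": the same for the moment, N m; "grip_width": opening from 0.0 (shut) to 1.0 (fully open).
Only numpy, scipy, OpenCV 4.12 (cv2) and the standard library are available. Lean on these libraries where they do the work, as an engineer would, in place of code of your own. Each camera call takes 0.05 s, during which the arm holds its last target. There are 200 camera calls.

## Working session

There is one attempt and no reset: what is moved stays moved. The work goes in short steps, Python scripts to look and compute and a shell command to move; the robot and the scene stay as the last step left them, time stands still between calls to the robot, and variables do not carry over. Pictures are saved under pics/ and viewed, about 8 in all and at most 12, crops included, and the job is handed in when it is done.

```bash
mkdir -p pics; cat > h.py <<'E'
import numpy as np, cv2
from bench import ctrl, imaging, finder
from scipy.spatial.transform import Rotation as R
def ray(im,px):
    K=np.array(im["intrinsics"]);k=im["k1"];T=np.array(im["pose"])
    d=np.array([(px[0]-K[0,2])/K[0,0],(px[1]-K[1,2])/K[1,1]]);u=d.copy()
    for _ in range(30): u=d/(1+k*(u@u))
    return T[:3,3],T[:3,:3]@np.array([u[0],u[1],1])
def at(im,px,z):
    o,d=ray(im,px);return o+d*(z-o[2])/d[2]
def proj(im,p):
    K=np.array(im["intrinsics"]);k=im["k1"];T=np.array(im["pose"])
    c=T[:3,:3].T@(np.array(p)-T[:3,3]);u=c[:2]/c[2];u=u*(1+k*(u@u))
    return np.array([K[0,0]*u[0]+K[0,2],K[1,1]*u[1]+K[1,2]])
def px(pt): return np.array([pt[1]*640,pt[0]*400])
def save(im,name,crop=None,s=1):
    f=im["frame"][:,:,::-1]
    if crop: x0,y0,x1,y1=crop;f=f[y0:y1,x0:x1]
    cv2.imwrite("pics/"+name,cv2.resize(f,None,fx=s,fy=s,interpolation=cv2.INTER_CUBIC))
def st():
    s=ctrl.get_state();print({k:np.round(s[k],4).tolist() for k in("time","position","tool_rot","ft_force","grip_width","joint_positions")});return s
E
python3 - <<'E'
from h import *
s=st();print(R.from_rotvec(s["tool_rot"]).as_matrix().round(3))
Z=dict(mould=0,clamp_grip=.075,cover_grip=.094,cover=.042,pan=0,board=0,other_mid=.02,nozzle=.018,cutter=0,measure=0,extract=0,scraper=0)
for c in("top","scene"):
    im=imaging.get_image(c);save(im,c+"0.png",None,1.25);print(c,np.array(im["pose"]).round(3).tolist())
    for n,z in Z.items():
        for r in finder.spot_point(n,c)[:4]:
            p=px(r["point"]);print(n,round(r["conf"],2),p.round(0),at(im,p,z).round(4))
E
```

```text
{'time': 0.0, 'position': [0.2818, 0.5852, 0.2435], 'tool_rot': [-0.6988, -3.0626, 0.003], 'ft_force': [0.2431, 0.0909, 0.2832], 'grip_width': 0.9973, 'joint_positions': [-1.1079, 0.3218, -0.0701, 1.4517, 0.0226, 1.3708, -0.0569]}
[[-0.901  0.434 -0.001]
 [ 0.434  0.901 -0.002]
 [-0.    -0.002 -1.   ]]
top [[0.045, -0.978, 0.203, 0.283], [-0.999, -0.043, 0.011, -0.001], [-0.002, -0.203, -0.979, 1.229], [0.0, 0.0, 0.0, 1.0]]
mould 0.6 [322. 176.] [ 0.5951 -0.0037  0.    ]
clamp_grip 0.51 [345. 180.] [ 0.5663 -0.0656  0.075 ]
cover_grip 0.88 [306. 162.] [0.6071 0.0391 0.094 ]
cover_grip 0.82 [221. 302.] [0.2363 0.2347 0.094 ]
cover_grip 0.68 [287. 260.] [0.3482 0.0767 0.094 ]
cover_grip 0.62 [421. 306.] [ 0.2504 -0.2635  0.094 ]
cover 0.82 [415. 302.] [ 0.2571 -0.2591  0.042 ]
cover 0.74 [289. 261.] [0.3491 0.0735 0.042 ]
cover 0.72 [221. 302.] [0.2359 0.2456 0.042 ]
cover 0.69 [311. 167.] [0.6074 0.0261 0.042 ]
pan 0.7 [209. 206.] [0.4957 0.3089 0.    ]
board 0.64 [424. 208.] [ 0.5142 -0.2944  0.    ]
other_mid 0.83 [220. 174.] [0.5822 0.2806 0.02  ]
nozzle 0.49 [414. 170.] [ 0.6206 -
[... 816 characters left out ...]
 0.3223 -0.2939  0.094 ]
cover 0.9 [359. 226.] [0.5963 0.0315 0.042 ]
cover 0.89 [315. 191.] [0.413  0.0434 0.042 ]
cover 0.78 [182. 223.] [ 0.3233 -0.2902  0.042 ]
cover 0.53 [364. 209.] [0.5533 0.0867 0.042 ]
pan 0.64 [402. 185.] [0.4918 0.3003 0.    ]
board 0.93 [218. 282.] [ 0.5116 -0.2956  0.    ]
other_mid 0.71 [423. 193.] [0.5773 0.2866 0.02  ]
other_mid 0.54 [218. 283.] [ 0.535  -0.3038  0.02  ]
nozzle 0.75 [260. 299.] [ 0.6219 -0.2565  0.018 ]
cutter 0.6 [446. 259.] [0.7701 0.1399 0.    ]
measure 0.66 [413. 281.] [0.7697 0.0295 0.    ]
extract 0.56 [376. 319.] [ 0.7902 -0.1022  0.    ]
extract 0.19 [360. 225.] [0.5566 0.0733 0.    ]
scraper 0.61 [314. 336.] [ 0.7472 -0.219   0.    ]
```

View pics/top0.png

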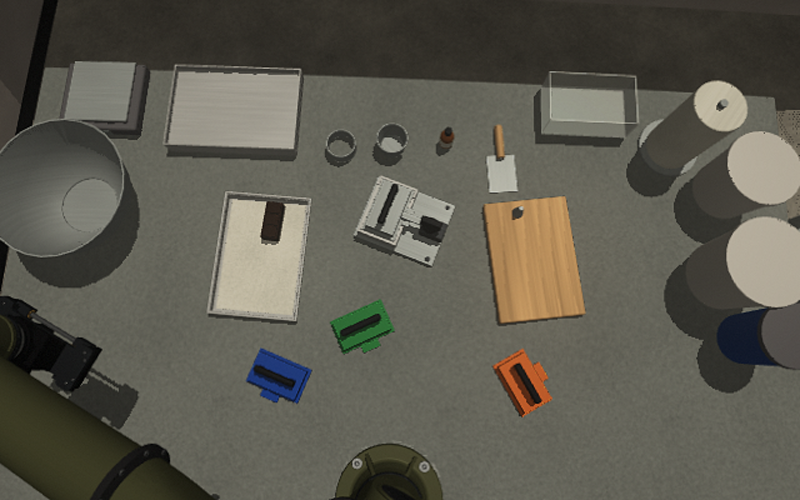

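View pics/scene0.png

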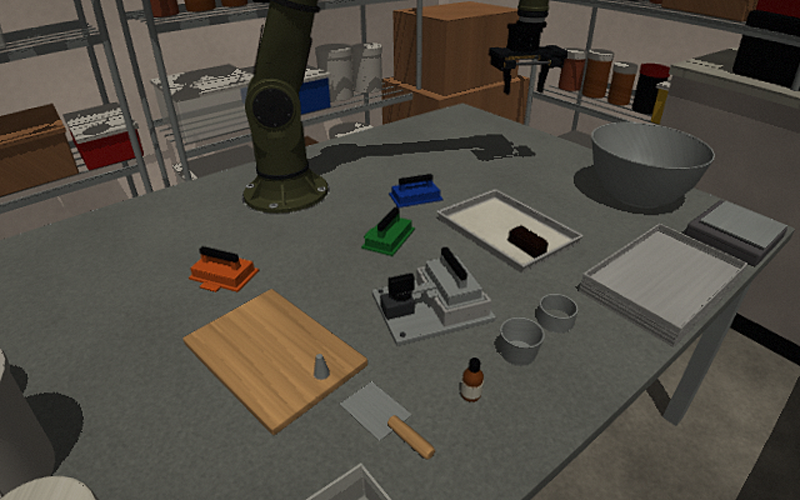

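Top picture: the steel cover on the mould is at (310,164) px of the 640-wide image. The blue (223,300), green (290,261) and orange (418,305) ones stand loose on the bench. Only the steel one fits, since it sits on the mould over the block. The knob is at (346,182), the pan on the left, the board on the right, and the mould's yaw is about -19°.

I'll go above the mould, turning the jaws across the knob.

```bash
python3 -m jog '[[[-3.76,-2.83,0,0,0,0,8.7],[-3.76,-2.83,0,0,0,0,8.7],[-3.76,-2.83,0,0,0,0,8.7],[-3.76,-2.83,0,0,0,0,8.7],[-3.76,-2.83,0,0,0,0,8.7],[-3.76,-2.83,0,0,0,0,8.7],[-3.76,-2.83,0,0,0,0,8.7],[-3.76,-2.83,0,0,0,0,8.7],[-3.76,-2.83,0,0,0,0,8.7],[-3.76,-2.83,0,0,0,0,8.7],[-3.76,-2.83,0,0,0,0,8.7],[-3.76,-2.83,0,0,0,0,8.7]]]' 40
python3 -m jog '[[[-3.76,-2.83,0,0,0,0,8.7],[-3.76,-2.83,0,0,0,0,8.7],[0,0,0,0,0,8.4,8.7],[0,0,0,0,0,8.4,8.7],[0,0,0,0,0,8.4,8.7],[0,0,0,0,0,8.4,8.7],[0,0,0,0,0,8.4,8.7],[0,0,0,0,0,8.4,8.7],[0,0,0,0,0,8.4,8.7],[0,0,0,0,0,8.4,8.7],[0,0,0,0,0,8.4,8.7],[0,0,0,0,0,8.4,8.7]]]'
python3 - <<'E'
from h import *
s=st();print(R.from_rotvec(s["tool_rot"]).as_matrix().round(3))
im=imaging.get_image("wrist");save(im,"w1.png",None,1.25);T=np.array(im["pose"]);print(T.round(3).tolist())
for n,z in dict(mould=0,clamp_grip=.075,cover_grip=.094,cover=.042).items():
    for r in finder.spot_point(n,"wrist")[:2]:
        p=px(r["point"]);print(n,round(r["conf"],2),p.round(0),at(im,p,z).round(4))
E
```

```text
time: 2.5
position: [0.5419, 0.0822, 0.245]
tool_rot: [0.699, 3.062, 0.001]
ft_force: [0.3, 1.3, 0.1]
grip_width: 0.999
time: 3.7
position: [0.5844, 0.0004, 0.2447]
tool_rot: [-2.574, -1.801, -0.0]
ft_force: [-0.5, -0.1, 0.4]
grip_width: 0.998
{'time': 3.7, 'position': [0.5844, 0.0004, 0.2447], 'tool_rot': [-2.5742, -1.8008, -0.0005], 'ft_force': [-0.5083, -0.1307, 0.3881], 'grip_width': 0.9979, 'joint_positions': [-0.5333, 0.1943, 0.56, 1.6393, -0.1058, 1.3381, -0.3073]}
[[ 0.343  0.939  0.   ]
 [ 0.939 -0.343  0.   ]
 [ 0.     0.    -1.   ]]
[[0.939, -0.329, -0.097, 0.612], [-0.343, -0.902, -0.263, 0.072], [-0.001, 0.28, -0.96, 0.386], [0.0, 0.0, 0.0, 1.0]]
mould 0.5 [471.  86.] [0.7754 0.0282 0.    ]
clamp_grip 0.76 [330. 244.] [ 0.5742 -0.0631  0.075 ]
cover_grip 0.84 [333. 147.] [0.6095 0.0295 0.094 ]
cover_grip 0.55 [ 91. 189.] [0.386  0.0716 0.094 ]
cover 0.95 [332. 139.] [0.6107 0.0303 0.042 ]
cover 0.59 [119. 175.] [0.3844 0.0738 0.042 ]
```

View pics/w1.png

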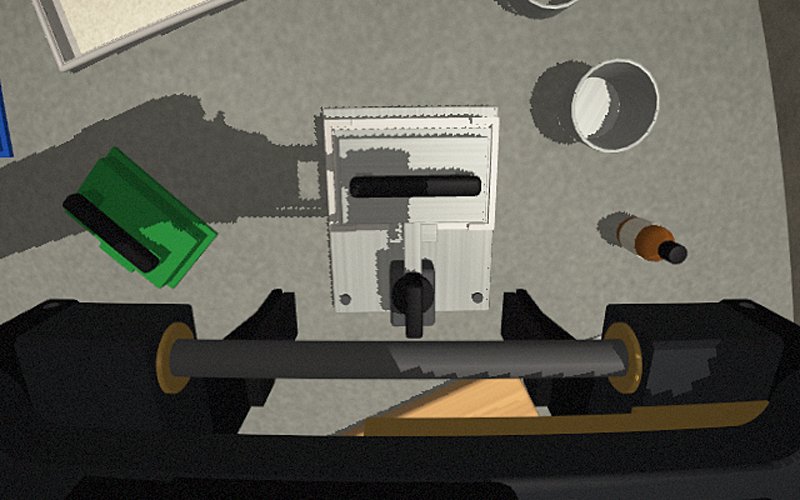

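Wrist view: the steel cover's handle runs from (280,150) to (385,148) px and the knob is at (330,244), nearly square to the jaws.

```bash
python3 - <<'E'
from h import *
s=ctrl.get_state();M=R.from_rotvec(s["tool_rot"]).as_matrix();P=np.array(s["position"])
im=imaging.get_image("wrist")
a,b=at(im,(280,149.6),.096),at(im,(384.8,148),.096);d=b-a;print("handle",a,b,np.linalg.norm(d),np.degrees(np.arctan2(d[1],d[0])),(a+b)/2)
for e in [((264,86),(398,84),.014),((266,250),(390.5,247),.012)]:
    a,b=at(im,e[0],e[2]),at(im,e[1],e[2]);d=b-a;print(np.linalg.norm(d),np.degrees(np.arctan2(d[1],d[0])),((a+b)/2).round(4))
a=at(im,(331,267),.088);print("knob near end",a)
r=finder.trace("cover_grip","wrist")
K=finder.trace("clamp_grip","wrist")[0];ys,xs=np.where(K["region"]);print(K["conf"],xs.min(),xs.max(),ys.min(),ys.max())
g=np.array([.574,-.0635,.081]);print("tool delta cm",(M.T@(g-P)*100).round(2))
print(np.degrees(np.arctan2(M[1,1],M[0,1])))
E
```

```text
handle [0.56530861 0.04364397 0.096     ] [0.65088512 0.01484167 0.096     ] 0.09029347516198767 -18.60157788096219 [0.60809686 0.02924282 0.096     ]
0.1416672102266864 -18.609575800549024 [0.6279 0.0817 0.014 ]
0.15108039016577698 -18.04323306864562 [ 0.5633 -0.096   0.012 ]
knob near end [ 0.56913221 -0.08133417  0.088     ]
0.71 313 346 178 270
tool delta cm [-6.37  1.15 16.36]
-19.529734802723215
```

```bash
python3 -m jog '[[[-3.2,0.6,0,0,0,-1,8.7],[-3.2,0.6,0,0,0,0,8.7],[0,0,3.5,0,0,0,8.7],[0,0,3.5,0,0,0,8.7],[0,0,3.5,0,0,0,8.7],[0,0,3.3,0,0,0,6],[0,0,2.4,0,0,0,5],[0,0,0,0,0,0,4]]]' 40
python3 - <<'E'
from h import *
s=st()
im=imaging.get_image("wrist");save(im,"w2.png",(160,130,480,330),2)
E
```

```text
time: 4.9
position: [0.5719, -0.0638, 0.0791]
tool_rot: [-2.549, -1.83, 0.009]
ft_force: [-0.8, 0.6, 0.9]
grip_width: 0.808
{'time': 4.9, 'position': [0.5719, -0.0638, 0.0791], 'tool_rot': [-2.5491, -1.8296, 0.0094], 'ft_force': [-0.8489, 0.5647, 0.8827], 'grip_width': 0.8078, 'joint_positions': [-0.4166, 0.3408, 0.5668, 1.8364, -0.2093, 1.0313, -0.0921]}
```

View pics/w2.png

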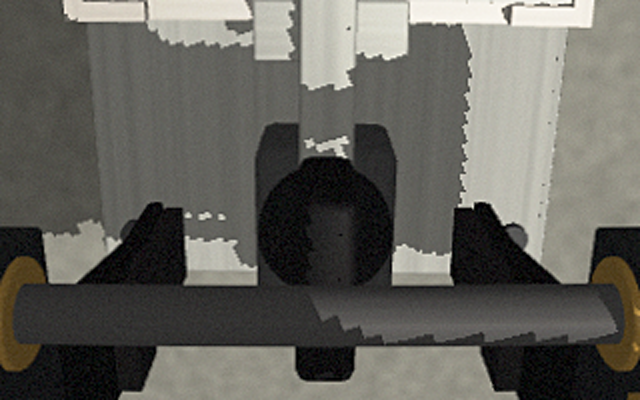

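The fingers straddle the knob; the bar spans crop rows 157–380 and sits about 2 mm to the right of the jaw centre.

```bash
python3 - <<'E'
from h import *
s=st();M=R.from_rotvec(s["tool_rot"]).as_matrix();P=np.array(s["position"])
im=imaging.get_image("wrist")
a,b=at(im,(322.5,318),.087),at(im,(322.5,209),.087);print(a,b,np.linalg.norm(a-b));c=(a+b)/2
print((M.T@(c-P)*1000).round(1), np.degrees(np.arctan2((b-a)[1],(b-a)[0])),np.degrees(np.arctan2(M[1,1],M[0,1])))
E
```

```text
{'time': 4.95, 'position': [0.5735, -0.0641, 0.0814], 'tool_rot': [-2.5512, -1.8304, 0.0045], 'ft_force': [0.3119, 0.4215, 1.1978], 'grip_width': 0.7683, 'joint_positions': [-0.4169, 0.3387, 0.5676, 1.8337, -0.2088, 1.0322, -0.0927]}
[ 0.56899235 -0.08626147  0.087     ] [ 0.58620085 -0.03480296  0.087     ] 0.054259660952730354
[ 4.7  2.7 -5.7] 71.50928873233433 -18.681376409832563
```

```bash
python3 -m jog '[[[0,0.25,0,0,0,0,3],[0,0,0,0,0,0,0.8],[0,0,0,0,0,0,0.8],[0,0,0,0,0,0,0.8],[0,0,0,0,0,0,0.8]]]' 40
python3 -m jog '[[[0,0,0,0,0,4,0.8],[0,0,0,0,0,6,0.8],[0,0,0,0,0,6,0.8]]]'
```

```text
time: 5.5
position: [0.5772, -0.0648, 0.0829]
tool_rot: [2.553, 1.831, 0.001]
ft_force: [-0.8, 0.8, 0.5]
grip_width: 0.262
time: 5.8
position: [0.5738, -0.0639, 0.0823]
tool_rot: [-2.78, -1.45, 0.009]
ft_force: [-10.0, 2.0, 8.3]
grip_width: 0.157
```

```bash
python3 -m jog '[[[0.1,-0.25,0,0,0,6,0.8],[0,0,0,0,0,7,0.8],[0,0,0,0,0,7,0.8],[0,0,0,0,0,7,0.8],[0,0,0,0,0,8,0.8],[0,0,0,0,0,8,0.8],[0,0,0,0,0,8,0.8],[0,0,0,0,0,8,0.8]]]'
python3 -c "
from h import *
s=st();M=R.from_rotvec(s['tool_rot']).as_matrix();print(np.degrees(np.arctan2(M[1,1],M[0,1])))"
```

```text
time: 6.6
position: [0.5735, -0.0633, 0.0824]
tool_rot: [-3.139, 0.113, 0.007]
ft_force: [-4.8, -1.5, 4.0]
grip_width: 0.162
{'time': 6.6, 'position': [0.5735, -0.0633, 0.0824], 'tool_rot': [-3.1392, 0.113, 0.0066], 'ft_force': [-4.8388, -1.4629, 3.9928], 'grip_width': 0.1624, 'joint_positions': [-0.6122, 0.3927, 0.8127, 1.8384, -0.3252, 1.0536, -1.3154]}
-94.12181812235558
```

```bash
python3 -m jog '[[[0,0,0,0,0,3,0.8],[0,0,0,0,0,0,0.8],[0,0,0,0,0,0,4],[0,0,0,0,0,0,5],[0,0,0,0,0,0,5],[0,0,-2,0,0,0,5],[0,0,-4,0,0,0,5],[0,0,-5,0,0,5.5,5],[0,0,-3,0,0,5.5,7]]]'
python3 - <<'E'
from h import *
s=st();M=R.from_rotvec(s["tool_rot"]).as_matrix();P=np.array(s["position"]);print(np.degrees(np.arctan2(M[1,1],M[0,1])))
im=imaging.get_image("wrist");save(im,"w3.png",None,1)
for n,z in dict(clamp_grip=.075,cover_grip=.094).items():
    for r in finder.spot_point(n,"wrist")[:2]:
        p=px(r["point"]);print(n,round(r["conf"],2),p.round(0),at(im,p,z).round(4))
print((M.T@(np.array([.608,.0292,.097])-P)*100).round(2))
E
```

```text
time: 7.5
position: [0.5769, -0.0631, 0.2262]
tool_rot: [-3.102, 0.49, -0.007]
ft_force: [0.7, 0.0, 0.6]
grip_width: 0.599
{'time': 7.5, 'position': [0.5769, -0.0631, 0.2262], 'tool_rot': [-3.1021, 0.4899, -0.0068], 'ft_force': [0.7448, 0.0468, 0.5915], 'grip_width': 0.5988, 'joint_positions': [-0.7283, 0.2467, 0.9283, 1.6871, -0.2053, 1.3057, -1.6452]}
-107.94951261517295
clamp_grip 0.65 [320. 189.] [ 0.577  -0.0638  0.075 ]
cover_grip 0.84 [203. 193.] [0.6087 0.0302 0.094 ]
[ 0.06 -9.72 12.94]
```

View pics/w3.png

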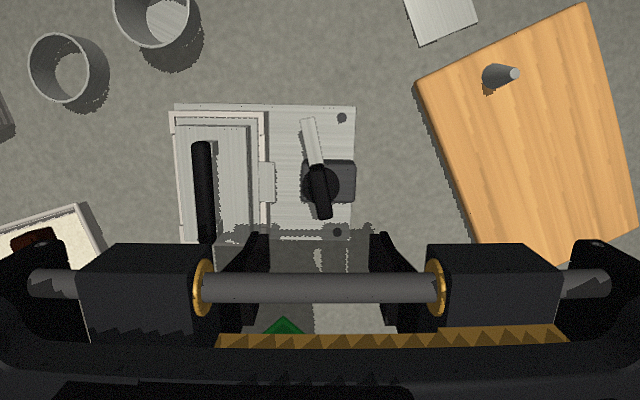

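Knob: the tongue now points along mould +x (308,130), at its open stop, and the cover is still in place with its handle at (203,193). Next I grasp the handle.

```bash
python3 -m jog '[[[0,-4.9,0,0,0,0.5,6],[0,-4.9,0,0,0,0,6],[0,0,4,0,0,0,6],[0,0,4,0,0,0,6],[0,0,3,0,0,0,5],[0,0,1.9,0,0,0,4],[0,0,0,0,0,0,3],[0,0,0,0,0,0,0.8],[0,0,0,0,0,0,0.8],[0,0,0,0,0,0,0.8],[0,0,0,0,0,0,0.8],[0,0,0,0,0,0,0.8]]]' 40
python3 - <<'E'
from h import *
s=st();im=imaging.get_image("top")
b=[px(r["point"]) for r in finder.spot_point("board","top")];n=finder.spot_point("nozzle","top")
c=finder.trace("board","top")[0]["region"].astype(np.uint8);h=cv2.convexHull(np.argwhere(c)[:,::-1].astype(np.int32))
w=np.array([at(im,q[0].astype(float),.018)[:2] for q in h],np.float32);print(cv2.minAreaRect(w))
c=finder.trace("pan","top")[0]["region"].astype(np.uint8);h=cv2.convexHull(np.argwhere(c)[:,::-1].astype(np.int32))
w=np.array([at(im,q[0].astype(float),.02)[:2] for q in h],np.float32);print(cv2.minAreaRect(w))
E
```

```text
time: 8.85
position: [0.6054, 0.0306, 0.0931]
tool_rot: [3.102, -0.497, -0.001]
ft_force: [0.4, -0.2, -2.7]
grip_width: 0.153
{'time': 8.85, 'position': [0.6054, 0.0306, 0.0931], 'tool_rot': [3.1017, -0.4968, -0.0011], 'ft_force': [0.3602, -0.1641, -2.7427], 'grip_width': 0.1535, 'joint_positions': [-0.7495, 0.4445, 0.816, 1.7596, -0.3599, 1.0949, -1.702]}
((0.5181173086166382, -0.2955259680747986), (0.27282193303108215, 0.1922743022441864), 8.280959129333496)
((0.7457026243209839, -0.22016093134880066), (0.15719731152057648, 0.06151941046118736), 5.9706902503967285)
```

```bash
python3 -m jog '[[[0,0,-0.5,0,0,0,0.8],[0,0,-1.5,0,0,0,0.8],[0,0,-2,0,0,0,0.8],[0,0,-3,0,0,0,0.8],[0,0,-3,0,0,0,0.8],[0,0,0,0,0,0,0.8]]]' 45
python3 - <<'E'
from h import *
s=st();im=imaging.get_image("scene")
for r in finder.spot_point("cover_grip","scene"):print(r["conf"],px(r["point"]),at(im,px(r["point"]),.194))
E
```

```text
time: 9.7
position: [0.609, 0.03, 0.1993]
tool_rot: [-3.099, 0.497, -0.014]
ft_force: [0.3, 0.2, -4.9]
grip_width: 0.149
{'time': 9.7, 'position': [0.609, 0.03, 0.1993], 'tool_rot': [-3.0986, 0.4973, -0.0144], 'ft_force': [0.3137, 0.1604, -4.9145], 'grip_width': 0.1488, 'joint_positions': [-0.8005, 0.3358, 0.8723, 1.6525, -0.2698, 1.2692, -1.7662]}
0.88 [329.472 143.4  ] [0.45675168 0.05519442 0.194     ]
0.69 [364.992 168.6  ] [0.5968986 0.0372047 0.194    ]
0.64 [308.288 172.8  ] [ 0.53553319 -0.06683314  0.194     ]
0.63 [173.376 205.4  ] [ 0.47198197 -0.33466758  0.194     ]
0.23 [220.672 282.6  ] [ 0.70660561 -0.35462274  0.194     ]
```

```bash
python3 -m jog '[[[0,1.5,0,0,0,0,0.8],[-0.1,3,0,0,0,0,0.8],[-0.1,3.6,0,0,0,0,0.8],[-0.1,3.6,0,0,0,0,0.8],[-0.1,3.6,0,0,0,0,0.8],[-0.1,3.6,0,0,0,0,0.8],[-0.1,3.6,0,0,0,0,0.8],[-0.1,3.6,0,0,0,0,0.8],[-0.1,3.6,0,0,0,0,0.8],[-0.1,3.4,0,0,0,0,0.8],[-0.1,2,0,0,0,0,0.8],[0,0,0,0,0,0,0.8]]]'
python3 - <<'E'
from h import *
s=st();im=imaging.get_image("wrist");save(im,"w4.png",None,1)
E
```

```text
time: 11.0
position: [0.482, -0.3046, 0.1924]
tool_rot: [3.098, -0.51, -0.005]
ft_force: [1.4, 0.1, -4.7]
grip_width: 0.154
{'time': 11.0, 'position': [0.482, -0.3046, 0.1924], 'tool_rot': [3.0977, -0.5096, -0.0051], 'ft_force': [1.3753, 0.1032, -4.6565], 'grip_width': 0.1539, 'joint_positions': [-0.355, 0.2847, 1.0263, 1.7515, -0.2521, 1.2512, -1.1628]}
```

View pics/w4.png

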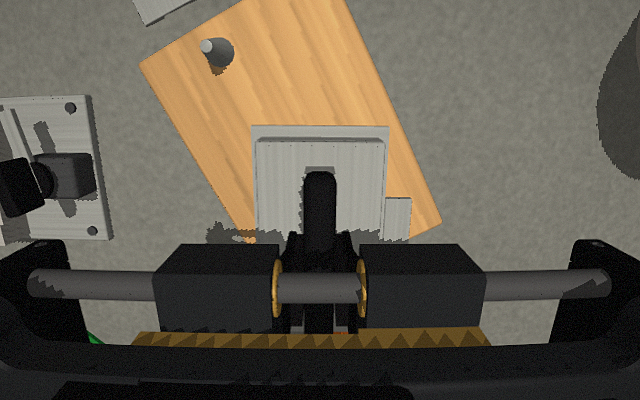

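The cover hangs level in the jaws over the board, and the nozzle at (212,47) is well clear. Lowering.

```bash
python3 -m jog '[[[1,-0.8,2,0,0,0,0.8],[0,0,3,0,0,0,0.8],[0,0,3,0,0,0,0.8],[0,0,2.5,0,0,0,0.8],[0,0,1,0,0,0,0.8],[0,0,0.3,0,0,0,0.8],[0,0,0,0,0,0,0.8]]]'
python3 -m jog '[[[0,0,0.2,0,0,0,0.8],[0,0,0.2,0,0,0,0.8],[0,0,0,0,0,0,0.8]]]'
python3 -c "
from h import *
st();imaging.get_image('wrist');st()"
```

```text
time: 11.75
position: [0.4988, -0.2951, 0.0758]
tool_rot: [3.102, -0.497, 0.0]
ft_force: [0.5, -0.5, -4.1]
grip_width: 0.155
time: 12.05
position: [0.4989, -0.2953, 0.072]
tool_rot: [-3.102, 0.497, -0.001]
ft_force: [0.3, -0.1, -3.2]
grip_width: 0.151
{'time': 12.05, 'position': [0.4989, -0.2953, 0.072], 'tool_rot': [-3.1018, 0.4971, -0.0014], 'ft_force': [0.2871, -0.0776, -3.1611], 'grip_width': 0.1506, 'joint_positions': [-0.2657, 0.4513, 0.9227, 1.8459, -0.4134, 1.0491, -1.068]}
{'time': 12.1, 'position': [0.4989, -0.2953, 0.072], 'tool_rot': [-3.1018, 0.4972, -0.0013], 'ft_force': [-0.5542, 0.6078, -3.8174], 'grip_width': 0.1557, 'joint_positions': [-0.2656, 0.4514, 0.9227, 1.8459, -0.4133, 1.0491, -1.068]}
```

```bash
python3 -m jog '[[[0,0,0.1,0,0,0,0.8],[0,0,0,0,0,0,0.8]]]'
python3 -m jog '[[[0,0,0.1,0,0,0,0.8],[0,0,0,0,0,0,0.8]]]'
python3 -m jog '[[[0,0,0.1,0,0,0,0.8],[0,0,0,0,0,0,0.8]]]'
```

```text
time: 12.3
position: [0.4986, -0.2952, 0.0706]
tool_rot: [-3.102, 0.497, -0.0]
ft_force: [0.1, 0.6, -3.8]
grip_width: 0.153
time: 12.5
position: [0.4985, -0.2952, 0.0694]
tool_rot: [-3.102, 0.497, 0.0]
ft_force: [-0.5, 0.3, -3.7]
grip_width: 0.154
time: 12.7
position: [0.4987, -0.2953, 0.0691]
tool_rot: [-3.102, 0.497, -0.0]
ft_force: [-1.5, 1.4, 1.6]
grip_width: 0.158
```

```bash
python3 -m jog '[[[0,0,0,0,0,0,2.5],[0,0,0,0,0,0,4],[0,0,0,0,0,0,4],[0,0,-1,0,0,0,4],[0,0,-3,0,0,0,5],[0,0,-5,0,0,0,6],[0,0,-4,0,0,0,7]]]'
python3 -m jog '[[[0,-2.5,0,0,0,0,7],[0,-4,0,0,0,0,7],[0,-4,0,0,0,0,7],[0,-4,0,0,0,0,7],[0,-4,0,0,0,0,7],[0,-4,0,0,0,0,7],[0,-4,0,0,0,0,7],[0,-4,0,0,0,0,7],[0,-3,0,0,0,0,7],[0,-0.8,0,0,0,0,7],[0,0,0,0,0,0,7]]]'
python3 - <<'E'
from h import *
s=st();M=R.from_rotvec(s["tool_rot"]).as_matrix();P=np.array(s["position"]);print(np.degrees(np.arctan2(M[1,1],M[0,1])))
im=imaging.get_image("wrist")
f=im["frame"][:,:,::-1]
for n,z in dict(block_mid=.045,block=.028,clamp_grip=.075).items():
    for r in finder.spot_point(n,"wrist")[:2]:
        p=px(r["point"]);w=at(im,p,z);print(n,round(r["conf"],2),p.round(0),w.round(4),(M.T@(w-P)*100).round(2))
t=imaging.get_image("top")
for r in finder.spot_point("cover_grip","top"):print(r["conf"],px(r["point"]),at(t,px(r["point"]),.07))
for r in finder.spot_point("pan","top")[:2]+finder.spot_point("other_mid","top")[:2]:print(r["conf"],px(r["point"]),at(t,px(r["point"]),.01))
c=t["frame"][140:280,150:400,::-1]
cv2.imwrite("pics/m5.png",np.vstack([f,cv2.resize(c,(640,358))])[:, :][:758] if 0 else np.hstack([cv2.resize(f,(400,250)),cv2.resize(t["frame"][130:270,150:380,::-1],(400,250))]))
E
```

```text
time: 13.4
position: [0.4986, -0.2959, 0.2013]
tool_rot: [3.101, -0.498, 0.002]
ft_force: [1.6, -0.3, 0.1]
grip_width: 0.648
time: 14.5
position: [0.6061, 0.0317, 0.1989]
tool_rot: [3.102, -0.493, 0.001]
ft_force: [-0.7, 0.2, -1.0]
grip_width: 0.802
{'time': 14.5, 'position': [0.6061, 0.0317, 0.1989], 'tool_rot': [3.1021, -0.4932, 0.0007], 'ft_force': [-0.6515, 0.2016, -1.0018], 'grip_width': 0.8021, 'joint_positions': [-0.8144, 0.3412, 0.8867, 1.6523, -0.2737, 1.2787, -1.7625]}
-108.0688572077251
block_mid 0.89 [320. 186.] [0.6071 0.0301 0.045 ] [ 0.14  0.11 15.39]
block 0.79 [323. 189.] [0.5995 0.0297 0.028 ] [-0.57  0.39 17.09]
block 0.33 [604.  78.] [ 0.6209 -0.2535  0.028 ] [10.25 26.64 17.1 ]
0.84 [422.272 304.88 ] [ 0.25210259 -0.2717711   0.07      ]
0.75 [285.504 259.   ] [0.35257113 0.08114981 0.07      ]
0.74 [218.176 299.6  ] [0.2421742  0.24642828 0.07      ]
0.78 [207.68 204.8 ] [0.49583105 0.31085662 0.01      ]
0.87 [217.792 175.08 ] [0.58218759 0.29019047 0.01      ]
```

View pics/m5.png

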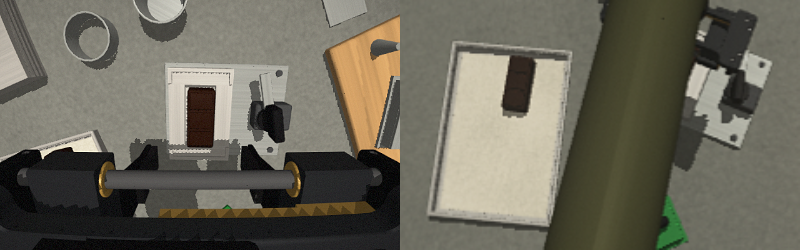

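Left half: the block sits bare in the cavity at about (322,188) px of the full wrist frame, and the knob is open. Right half: the other block is at the pan's +x end and the near two thirds are free. Next I grasp the block.

```bash
python3 -m jog '[[[0.1,0.1,3,0,0,0,6],[0,0,4,0,0,0,6],[0,0,3.5,0,0,0,6],[0,0,2,0,0,0,6],[0,0,0.6,0,0,0,6],[0,0,0,0,0,0,6]]]' 30
python3 -m jog '[[[0,0,0,0,0,0,4],[0,0,0,0,0,0,3],[0,0,0,0,0,0,3],[0,0,0,0,0,0,3],[0,0,0,0,0,0,3]]]' 30
```

```text
time: 15.5
position: [0.6061, 0.0289, 0.0672]
tool_rot: [3.101, -0.498, -0.002]
ft_force: [0.4, 0.0, 0.5]
grip_width: 0.689
time: 16.0
position: [0.607, 0.0295, 0.0685]
tool_rot: [-3.101, 0.497, -0.002]
ft_force: [-1.5, 0.4, 4.0]
grip_width: 0.433
```

```bash
python3 -m jog '[[[0,0,-0.5,0,0,0,3],[0,0,-1.5,0,0,0,3],[0,0,-3,0,0,0,3],[0,0,-4,0,0,0,3],[0,0,-3,0,0,0,3],[0,0,0,0,0,0,3]]]' 35
python3 - <<'E'
from h import *
s=st();im=imaging.get_image("wrist");save(im,"w6.png",None,1)
t=imaging.get_image("scene");f=t["frame"]
for n in("pan","other_mid"):
  for r in finder.spot_point(n,"scene")[:2]:p=px(r["point"]);print(n,r["conf"],p,at(t,p,0 if n=="pan" else .02))
cs=[];g=cv2.cvtColor(f,cv2.COLOR_RGB2GRAY)
r=finder.trace("pan","scene")[0];h=cv2.convexHull(np.argwhere(r["region"])[:,::-1].astype(np.int32));w=np.array([at(t,q[0].astype(float),.02)[:2] for q in h],np.float32);print(r["conf"],cv2.minAreaRect(w))
E
```

```text
time: 16.6
position: [0.6092, 0.0287, 0.1932]
tool_rot: [-3.099, 0.497, -0.013]
ft_force: [0.5, 0.7, -0.6]
grip_width: 0.432
{'time': 16.6, 'position': [0.6092, 0.0287, 0.1932], 'tool_rot': [-3.0988, 0.4975, -0.0127], 'ft_force': [0.4763, 0.7153, -0.5956], 'grip_width': 0.4317, 'joint_positions': [-0.8091, 0.3477, 0.8891, 1.6589, -0.2838, 1.2615, -1.7533]}
pan 0.89 [403.776 183.48 ] [0.491408   0.30961628 0.        ]
pan 0.36 [444.288 257.2  ] [0.76432479 0.14236234 0.        ]
other_mid 0.83 [422.976 192.4  ] [0.57603869 0.28980804 0.02      ]
0.91 ((0.5036642551422119, 0.3000006079673767), (0.21976202726364136, 0.2921908497810364), 87.34964752197266)
```

View pics/w6.png

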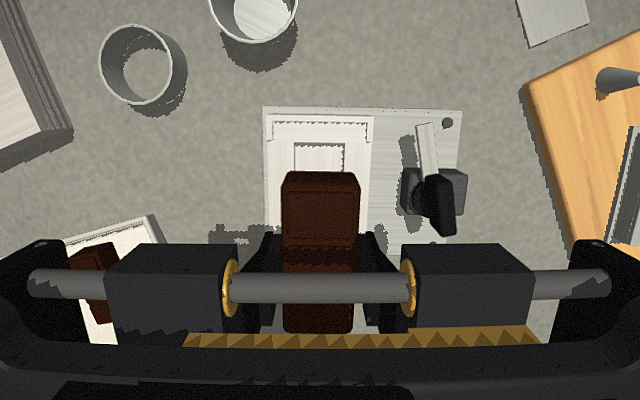

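The block hangs level, pads up at (320,215), and the cavity is empty behind it. I'll turn over the mould, then carry it to the pan.

```bash
python3 -m jog '[[[0,0,0,0,0,-5,3],[0,0,0,0,0,-8.5,3],[0,0,0,0,0,-8.5,3],[0,0,0,0,0,-8.5,3],[0,0,0,0,0,-8.5,3],[0,0,0,0,0,-8.5,3],[0,0,0,0,0,-8.5,3],[0,0,0,0,0,-8.5,3],[0,0,0,0,0,-8.5,3],[0,0,0,0,0,-8.5,3],[0,0,0,0,0,-8.5,3],[0,0,0,0,0,-8.5,3]]]'
python3 -m jog '[[[1.5,-1.1,0,0,0,0,3],[3,-2.2,0,0,0,-1.5,3],[3.3,-2.4,0,0,0,0,3],[3.3,-2.4,0,0,0,0,3],[3.3,-2.4,0,0,0,0,3],[3.3,-2.4,0,0,0,0,3],[3.3,-2.4,0,0,0,0,3],[3,-2.2,0,0,0,0,3],[2.3,-1.9,0,0,0,0,3],[0,0,0,0,0,0,3],[0,0,0,0,0,0,3]]]'
python3 - <<'E'
from h import *
s=st();M=R.from_rotvec(s["tool_rot"]).as_matrix();P=np.array(s["position"]);print(np.degrees(np.arctan2(M[1,1],M[0,1])))
im=imaging.get_image("wrist");save(im,"w7.png",None,1)
print((M.T@(np.array([.455,.318,.042])-P)*100).round(2))
E
```

```text
time: 18.05
position: [0.6055, 0.0292, 0.1859]
tool_rot: [-2.394, -2.032, 0.004]
ft_force: [-0.3, 0.6, -1.2]
grip_width: 0.432
time: 19.15
position: [0.4524, 0.3179, 0.1862]
tool_rot: [2.372, 2.058, -0.004]
ft_force: [1.2, -1.2, -0.6]
grip_width: 0.435
{'time': 19.15, 'position': [0.4524, 0.3179, 0.1862], 'tool_rot': [2.3723, 2.0583, -0.0042], 'ft_force': [1.2401, -1.2053, -0.5535], 'grip_width': 0.4346, 'joint_positions': [-1.0134, 0.1558, 0.3888, 1.7842, -0.0617, 1.2163, -0.7488]}
-8.108097240711107
[ 0.09  0.27 14.42]
```

View pics/w7.png

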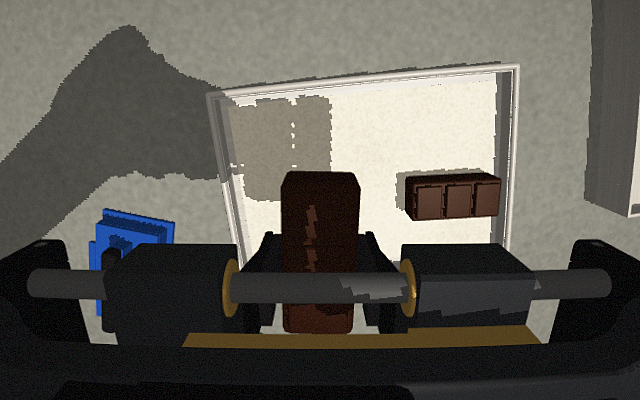

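The block hangs over the empty middle of the pan, and the other block at (455,197) is well clear. Lowering.

```bash
python3 -m jog '[[[0,0.2,2,0,0,0,3],[0,0,4,0,0,0,3],[0,0,4,0,0,0,3],[0,0,2.5,0,0,0,3],[0,0,1,0,0,0,3],[0,0,0.3,0,0,0,3],[0,0,0,0,0,0,3]]]'
python3 -m jog '[[[0,0,0.2,0,0,0,3],[0,0,0.2,0,0,0,3],[0,0,0,0,0,0,3]]]'
python3 -m jog '[[[0,0,0.1,0,0,0,3],[0,0,0,0,0,0,3]]]'
python3 -m jog '[[[0,0,0.1,0,0,0,3],[0,0,0,0,0,0,3]]]'
```

```text
time: 19.9
position: [0.4563, 0.3174, 0.0503]
tool_rot: [2.376, 2.055, 0.002]
ft_force: [0.4, 0.8, -0.8]
grip_width: 0.434
time: 20.2
position: [0.4556, 0.318, 0.0462]
tool_rot: [-2.375, -2.057, -0.002]
ft_force: [-1.0, -0.1, -1.5]
grip_width: 0.433
time: 20.4
position: [0.4553, 0.3178, 0.0447]
tool_rot: [-2.375, -2.057, -0.0]
ft_force: [0.5, -0.1, -0.9]
grip_width: 0.434
time: 20.6
position: [0.4553, 0.3177, 0.0435]
tool_rot: [2.375, 2.057, 0.0]
ft_force: [-0.2, 0.4, -1.7]
grip_width: 0.429
```

```bash
python3 -m jog '[[[0,0,0.1,0,0,0,3],[0,0,0,0,0,0,3]]]'
python3 -m jog '[[[0,0,0.1,0,0,0,3],[0,0,0,0,0,0,3]]]'
python3 -m jog '[[[0,0,0.05,0,0,0,3],[0,0,0,0,0,0,3]]]'
```

```text
time: 20.8
position: [0.4553, 0.3178, 0.0434]
tool_rot: [-2.375, -2.056, 0.0]
ft_force: [-2.4, -0.8, 5.4]
grip_width: 0.432
time: 21.0
position: [0.4553, 0.3178, 0.0434]
tool_rot: [-2.374, -2.056, 0.0]
ft_force: [-4.6, -3.0, 13.3]
grip_width: 0.436
time: 21.2
position: [0.4554, 0.3178, 0.0434]
tool_rot: [-2.374, -2.056, 0.0]
ft_force: [-6.1, -4.2, 16.6]
grip_width: 0.43
```

Contact. I'll ease off 2 mm of press, release and rise.

```bash
python3 -m jog '[[[0,0,-0.2,0,0,0,3],[0,0,0,0,0,0,4.5],[0,0,0,0,0,0,5.5],[0,0,0,0,0,0,5.5],[0,0,0,0,0,0,5.5],[0,0,-1,0,0,0,5.5],[0,0,-3,0,0,0,5.5],[0,0,-5,0,0,0,5.5],[0,0,-5,0,0,0,6],[0,0,-2,0,0,0,6],[0,0,0,0,0,0,6],[0,0,0,0,0,0,6]]]'
python3 - <<'E'
from h import *
s=st();w=imaging.get_image("wrist")
for r in finder.spot_point("block_mid","wrist")[:2]:p=px(r["point"]);print(r["conf"],p,at(w,p,.02))
t=imaging.get_image("scene");
for r in finder.spot_point("cover_grip","scene")[:5]:p=px(r["point"]);print("cover",r["conf"],p,at(t,p,.07))
f=np.hstack([cv2.resize(w["frame"],(400,250)),cv2.resize(t["frame"][120:320,140:460],(400,250))])
cv2.imwrite("pics/f8.png",f[:,:,::-1])
E
```

```text
time: 22.4
position: [0.4553, 0.3177, 0.2035]
tool_rot: [-2.375, -2.056, -0.001]
ft_force: [-0.2, -0.3, -0.6]
grip_width: 0.683
{'time': 22.4, 'position': [0.4553, 0.3177, 0.2035], 'tool_rot': [-2.3746, -2.0565, -0.0015], 'ft_force': [-0.1561, -0.3322, -0.6457], 'grip_width': 0.683, 'joint_positions': [-1.0169, 0.1446, 0.3961, 1.7605, -0.059, 1.2471, -0.7492]}
0.57 [316.096 182.32 ] [0.45305215 0.31468686 0.02      ]
cover 0.96 [331.52 142.12] [0.25893986 0.22739021 0.07      ]
cover 0.81 [175.872 204.32 ] [ 0.28103142 -0.28185457  0.07      ]
cover 0.79 [307.904 174.68 ] [0.37127396 0.05185346 0.07      ]
cover 0.58 [206.784 252.08 ] [ 0.48953196 -0.29739007  0.07      ]
cover 0.29 [404.224 181.   ] [0.55509783 0.22842121 0.07      ]
```

View pics/f8.png

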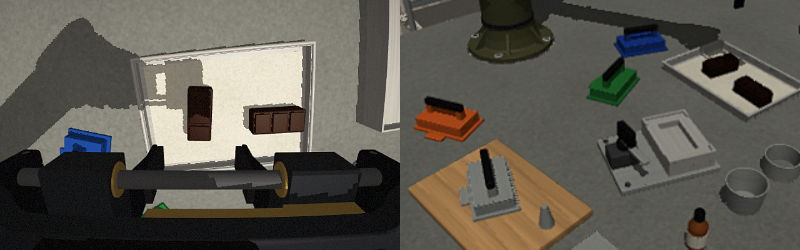

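The cover is flat on the board with its handle up. The knob is open, both blocks lie flat in the pan, and nothing else looks moved. Handing in.

```bash
python3 -c "
from bench import close_job;print(close_job())"
```

```text
the job is handed in; nothing more can be done
None
```

The job is done and handed in at about 22.5 s of the 64 s; no verdict was reported.

- **Clamp:** I turned the knob about 78° clockwise to its open stop. The cover was still in place, and later pictures show the tongue resting clear of it.
- **Cover:** It was lowered until it touched the board, then released. The last picture shows it flat, handle up, at about (0.49, -0.30) m, clear of the nozzle.
- **Block:** It was lifted level out of the cavity, lowered until it touched the pan floor, and released. It lies flat, pads up, at about (0.453, 0.315) m, with the other block apart from it.

**Checks that went wrong or disagreed**
- The finder missed the cover on the board in the overhead view and gave it only 0.58 confidence in the scene view. The picture and the arm's release position agree with it to about 1 cm.
- The knob turn began before the jaws had fully closed and about 3 mm off centre. The side force reached about 10 N, and I corrected the position part-way.
- Lowering the block pressed it down with about 17 N before I eased off and released.
- I did not measure the bystanders again at the end. In the last picture they look unmoved.

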